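# Open the push-and-turn disinfectant canister

### The arm

A 6-joint arm with a two-finger parallel gripper is mounted at the origin on the work surface. World frame = base frame: x ahead of the robot, y to its left, z up, the work surface at z = 0. Lengths are in m, angles in rad, forces in N, time in s.
With the tool pointing down it reaches from about 0.25 to 0.775 m from the base axis. Payload 4 kg.
Tool frame: the origin (TCP) lies at the very end of the fingers, on their centre line; the grasp point (between the pads) lies 19 mm behind it; z points along the fingers, y is the direction in which the jaws open and shut (so a half turn about z gives the same grasp; the last joint's range is limited). The gripper opens to 85 mm and grips with 20 to 120 N. Pads are 22 mm wide; open, the fingers measure 114 mm over their backs; the gripper's body (76 mm by 85 mm) begins 54 mm behind the grasp point. The pads swing forward as they close: fully open they stand 13 mm farther back than shut.
Start: joints at [-1.245, 0.087, 1.371, -0, 1.684, -0.103], TCP at [0.229, -0.5, 0.231] pointing down, gripper open.
Joint ranges: [-3.1, 3.1], [-0.76, 2.03], [0.27, 2.55], [-1.08, 4.22], [0.17, 2.65], [-2.57, 2.57]. Speed limits (rad/s): [2.79, 2.79, 3.14, 3.14, 3.14, 3.14].

### API

Orientations are given as a unit quaternion [x, y, z, w].
In Python, from bench import r, vision, workorder gives the robot as it stands.
- The arm moves only by the tool move_arm, never from a script. Its argument "steps" is a list of rows, each a list of 3 entries, a list of its own where there are three numbers: the shift along the tool's x, y, z in mm, then the turn about the tool's z in rad, then the opening, from -1 (shut) to 1 (fully open). In form: [[[x, y, z], yaw, fingers], ...]. A call has 1 to 5 rows; each row shifts and turns the commanded pose from where the row before left it, along the tool's axes as they then stand; what a row does not reach is not made up. A row lasts 1/8 s, in which the tool goes at most 62.5 mm and 10.7 degrees, less where a joint would pass 70% of its speed; a pose out of reach is approached as far as the arm can. A call with a gripper value outside its range is refused whole. The fingers move at their own pace and stop on an object; "newtons" is the grip in N (left out, the last holds). Time passes only in rows, so rows that do not move let the fingers close. It gives the time, the measured TCP pose, the force and the opening at its end, in the units of the state.
- r.observe(): the state, without advancing time (a new reading comes with each control period).
- vision.capture(name): name is "scene" or "side" or "wrist"; returns the picture (480x640x3 uint8, red, green, blue); there is no depth.
- vision.camera_params(name): a dict with "fx", "fy", "cx", "cy" (pixels), "view" (4x4, takes a point from world to camera coordinates). Camera axes: x right, y up, looking along -z (the intrinsics and any distortion apply to the point x, -y, -z); pixel columns grow to the right and rows downward; lengths in m; the calibration is good to about 2 mm. A picture is of the moment at which its call begins: read the wrist's pose just before it. camera_params takes no time and is no camera call; for the wrist camera it gives the pose at the moment of the call.
- workorder.hand_in(): hands the job in, once; it reports no verdict.
The state is a dict: "time_s": time; "q": joint angles; "qvel": joint speeds; "joint_torque": joint torques, N m; "ee_pos": TCP position; "tool_rot": TCP orientation; "ft_force": force on the tool from outside, world axes, zero at the start; "wrist_torque": the same for the moment, N m; "width": finger opening in m.
Only numpy, scipy, OpenCV 4.12 (cv2) and the standard library are available. Lean on these libraries where they do the work, as an engineer would, in place of code of your own. Each camera call takes 0.05 s, during which the arm holds its last target. There are 200 camera calls.

### The job

Open the brown disinfectant canister: its safety cap must be pressed down against its spring until it bottoms and, while held down, turned anticlockwise from the red mark to the green mark, then lifted straight off and set down gently, bar upwards, in the steel instrument tray and let go. Do not force the cap while it is locked, do not lean on it hard (firm finger pressure, under about 40 N, is plenty), and leave the dropper bottle, the lens case and the pen torch as they are.

Things in the scene. Friction and masses are not known exactly. Their poses are not given: they have to be found in the camera images.
- jar_mouth (a point): Centre of the canister's mouth at its rim, 84 mm above the desk; z up (the axis of cap and canister), x towards the red (locked) mark on the shoulder. The brown canister is 72 mm in diameter up to 56 mm high, with a 50 mm wide neck above, and is screwed to the desk by a 100 x 100 x 6 mm steel plate. Inside the neck, teeth keep the cap from turning until it is pressed fully down.
- green_mark (a point): The green (release) mark on the canister's shoulder, 33 mm from its axis, 72 degrees (1.26 rad) anticlockwise from the red mark seen from above. A firm stop lies about 6 degrees beyond green, another about 6 degrees clockwise of red.
- cap_grip (a point): Centre of the loose cap's blue grip bar, on the cap's axis; z up, x along the bar to its end with the yellow pointer, which points to the red mark at the start. The bar is 48 mm long (x), 14 wide (y), 24 high, on a white disc 54 mm in diameter and 8 thick, whose top lies 12 mm below this point. Locked, the disc's underside stands about 16 mm above the rim. Cap mass about 60 g.
- cap_foot (a point): Centre of the underside of the cap's plug, 46.5 mm below cap_grip; plug 27 mm long with two lugs, 40 mm across. A spring pushes it up with 8 N, rising to 10-13 N at the bottom. The full stroke differs each time, 5.5 to 14.5 mm, and cannot be seen: the teeth let go only in its last 1.5 mm, before a firm bottom; turn it held there. At the green mark it rises on its spring when let up and lifts straight out.
- tray_in (a point): Centre of the inner floor of the fixed steel tray, 3 mm above the desk; the tray is 150 (its x) x 130 (its y) x 18 mm high outside with 3 mm walls. The cap stands in it on its plug, bar upwards.
- dropper_mid (a point): Centre of the loose white eye-drop bottle with green cap, 28 mm in diameter, 62 mm high; to be left alone.
- lens_case_mid (a point): Centre of the loose contact-lens case, 35 x 62 x 19 mm; to be left alone.
- torch_mid (a point): Centre of the loose steel pen torch, 117 mm long along its y, 15 mm high; to be left alone.
Not all that is in view belongs to the job. What is shaped like the part that bears cap_grip but orange or purple is not meant.

How it is judged:
On the way, in this order (a step that is already met when the one before it is completed fails the run):
1. the cap, still seated in the mouth, has been turned past its teeth to the release position (angle between the x axis of cap_grip and the x axis of jar_mouth, either way round above 1.05 rad and horizontal distance between cap_grip and jar_mouth below 0.006 m and z of cap_grip in the frame of jar_mouth below 0.041 m), for 0.1 s.
2. the cap has been lifted clear of the mouth (z of cap_grip in the frame of jar_mouth above 0.06 m), for 0.1 s.
At the end, for the whole second after the job is handed in: The cap stands on the floor of the tray on its plug, bar upwards (within 0.15 rad of upright), with all of its plug inside the tray's walls (its centre within 50 mm of the tray's centre along the tray's x and 40 mm along its y), at rest and released (x of cap_grip in the frame of tray_in between -0.05 and 0.05 m and y of cap_grip in the frame of tray_in between -0.04 and 0.04 m and z of cap_grip in the frame of tray_in between 0.042 and 0.051 m and angle between cap_grip's own z axis and vertical below 0.15 rad and linear speed of cap below 0.02 m/s); the robot touches nothing.
It fails at once if the cap is forced: more than 40 N between cap and canister (contact force between cap and jar above 40 N).
It fails at once if the cap is banged or pressed into the tray with more than 30 N (contact force between cap and tray above 30 N).
It fails at once if the cap is dropped into the tray: near the tray, off the fingers and moving faster than 0.5 m/s (distance between cap_grip and tray_in below 0.15 m and contact force between the fingers and cap below 0.1 N and linear speed of cap above 0.5 m/s).
It fails at once if the eye-drop bottle, the lens case or the pen torch is displaced by more than 20 mm or tipped (distance of any of dropper_mid, lens_case_mid, torch_mid from where it was at the start of the episode above 0.02 m or angle between any of dropper_mid, lens_case_mid, torch_mid's own z axis and vertical above 0.4 rad).
It also fails if it takes over 58 s, if anything falls off the work surface, if the arm or the gripper's body presses on something with over 40 N, if the wrist force passes 120 N, or if a joint passes its speed limit or range.

## Working session

There is one attempt and no reset: what is moved stays moved. The work goes in short steps, Python scripts to look and compute and a tool call to move; the robot and the scene stay as the last step left them, time stands still between calls to the robot, and variables do not carry over. Pictures are saved under pics/ and viewed, on a budget of 10 in all, crops included, one or two more only if the job needs it, and the job is handed in when it is done.

Besides the shell and the picture viewer there is one more tool, called after "Emit:" in YAML: its name, and indented under it one key for each argument. move_arm: Moves the arm, as the interface text tells. Its arguments: {"type":"object","properties":{"steps":{"type":"array"},"newtons":{"type":"number"}},"required":["steps"]}

```bash
ls; mkdir -p pics
cat > h.py <<'E'
import numpy as np, cv2
from bench import r, vision, workorder
def save(n,f,crop=None,scale=1):
    im=vision.capture(n); c=im if crop is None else im[crop[1]:crop[3],crop[0]:crop[2]]
    c=cv2.resize(c,None,fx=scale,fy=scale,interpolation=cv2.INTER_CUBIC)
    cv2.imwrite('pics/'+f,c[:,:,::-1]); return im
def ray(p,uv):
    x=(uv[0]-p['cx'])/p['fx']; y=(uv[1]-p['cy'])/p['fy']
    if 'dist' in p: x,y=cv2.undistortPoints(np.array([[uv]],float),np.array([[p['fx'],0,p['cx']],[0,p['fy'],p['cy']],[0,0,1]]),np.array(p['dist'])).ravel()
    V=np.array(p['view']); R=V[:3,:3]; t=V[:3,3]
    d=R.T@np.array([x,-y,-1.]); return -R.T@t, d/np.linalg.norm(d)
def plane(p,uv,z):
    o,d=ray(p,uv); return o+d*(z-o[2])/d[2]
def tri(rs):
    A=np.zeros((3,3));b=np.zeros(3)
    for o,d in rs:
        M=np.eye(3)-np.outer(d,d);A+=M;b+=M@o
    x=np.linalg.solve(A,b); return x,[np.linalg.norm((np.eye(3)-np.outer(d,d))@(x-o))for o,d in rs]
E
python3 - <<'E'
from h import *
for n in('scene','side','wrist'):
    p=vision.camera_params(n); print(n,{k:(np.round(v,3).tolist()) for k,v in p.items()})
a=save('scene','a.png');b=save('side','b.png');np.save('a.npy',a);np.save('b.npy',b)
print(r.observe())
E
```

```text
pics
scene {'fx': 473.599, 'fy': 473.599, 'cx': 313.302, 'cy': 239.582, 'view': [[0.756, 0.654, 0.019, -0.383], [-0.407, 0.447, 0.797, 0.171], [0.512, -0.61, 0.604, -1.076], [0.0, 0.0, 0.0, 1.0]]}
side {'fx': 442.694, 'fy': 442.694, 'cx': 318.989, 'cy': 240.49, 'view': [[-0.865, -0.501, -0.018, 0.454], [0.375, -0.669, 0.642, -0.292], [-0.334, 0.549, 0.767, -0.518], [0.0, 0.0, 0.0, 1.0]]}
wrist {'fx': 356.487, 'fy': 356.487, 'cx': 320.428, 'cy': 243.727, 'view': [[0.416, -0.909, -0.004, -0.548], [0.873, 0.4, -0.28, 0.037], [0.256, 0.112, 0.96, -0.381], [0.0, 0.0, 0.0, 1.0]]}
{'time_s': 0.1, 'q': array([-1.24508478e+00,  8.79243410e-02,  1.37212578e+00,  2.84169643e-05,
        1.68357782e+00, -1.03076427e-01]), 'qvel': array([-0.00204888, -0.00276697, -0.00537041, -0.00118735,  0.00080722,
       -0.00026311]), 'joint_torque': array([ 2.63148540e-03, -3.53013289e+01, -3.14218640e+01, -2.18739501e-04,
        7.93063460e-03, -6.58205693e-06]), 'ee_pos': array([ 0.22854632, -0.49977948,  0.23022103]), 'tool_rot': array([ 9.77104663e-01,  2.12756765e-01, -9.90155734e-05, -1.01291555e-03]), 'ft_force': array([-0.71603972, -0.08370444,  0.04022407]), 'wrist_torque': array([-0.03253519,  0.02589942, -0.00500032]), 'width': 0.0849872997279221}
```

View pics/a.png

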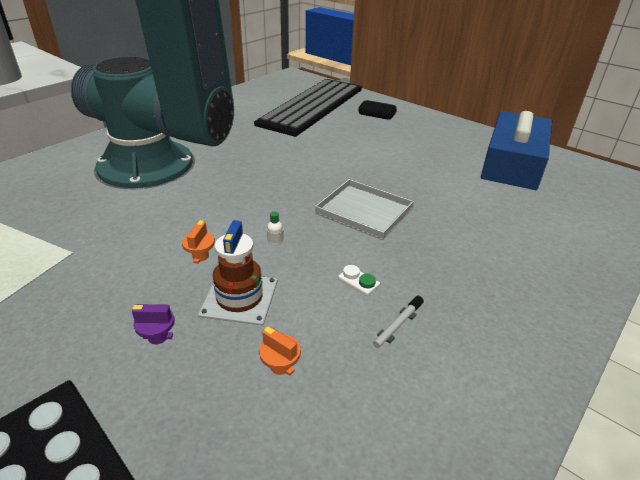

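View pics/b.png

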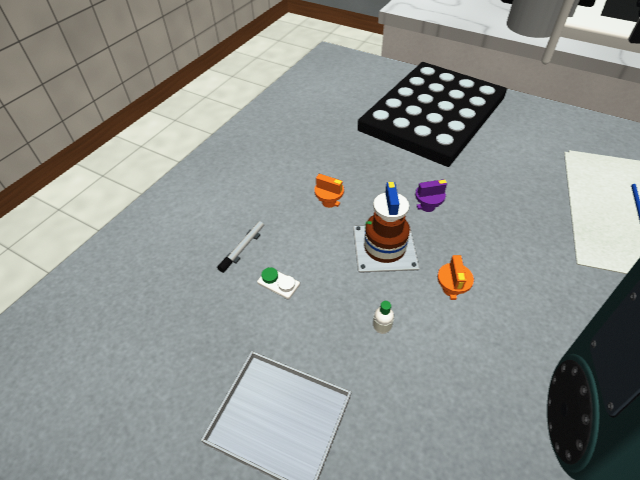

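Scene view: the candidates are blue bar on the brown canister (233,237), orange caps at (199,241) and (280,350), and the purple cap at (153,322). The blue/white one on the brown canister is the target (side view: 392,198). The tray is at (365,208) in the scene view and (278,418) in the side view. The bottle is at (275,228), the lens case at (359,278) and the torch at (400,322).

Run:
```python
from h import *
a=np.load('a.npy');b=np.load('b.npy')
ps=vision.camera_params('scene');pd=vision.camera_params('side')
def m(im,roi,lo,hi,big=True):
    h=cv2.cvtColor(im,cv2.COLOR_RGB2HSV); k=cv2.inRange(h,np.array(lo),np.array(hi)); z=np.zeros_like(k); x0,y0,x1,y1=roi; z[y0:y1,x0:x1]=k[y0:y1,x0:x1]
    n,l,s,c=cv2.connectedComponentsWithStats(z)
    if n<2: return None
    i=1+np.argmax(s[1:,4]); return c[i],s[i].tolist()
ra=(205,210,275,320);rb=(350,170,425,275)
for nm,lo,hi in(('blue',(105,120,40),(130,255,255)),('yellow',(22,120,120),(34,255,255)),('red',(0,200,130),(6,255,255)),('green',(45,120,40),(80,255,255))):
    A=m(a,ra,lo,hi);B=m(b,rb,lo,hi);print(nm,A,B)
    if A and B: print('  ',tri([ray(ps,A[0]),ray(pd,B[0])]))
# tray by plane rays
for n,p,cs in(('s',ps,[(350,181),(413,205),(383,236),(317,208)]),('d',pd,[(254,353),(350,393),(203,441)])):
    for c in cs: print(n,c,plane(p,c,.018).round(3))
# things on the desk
for n,p,cs in(('s',ps,[(275,240),(359,280),(400,322),(199,250),(280,360)]),('d',pd,[(384,330),(279,283),(241,247),(455,285),(329,198)])):
    for c in cs: print(n,c,plane(p,c,.01).round(3))
t=[cv2.resize(x[y0:y0+110,x0:x0+80],None,fx=5,fy=5,interpolation=cv2.INTER_CUBIC) for x,x0,y0 in((a,198,212),(b,350,170))]
cv2.imwrite('pics/c.png',np.hstack(t)[:,:,::-1])
```

```text
blue (array([233.90789474, 234.17763158]), [223, 220, 19, 33, 304]) (array([392.06164384, 199.89383562]), [386, 183, 13, 32, 292])
   (array([ 0.47892994, -0.14397464,  0.12005099]), [np.float64(0.00011666506783367849), np.float64(0.00011666506783347631)])
yellow (array([227.59459459, 246.64864865]), [226, 242, 5, 10, 37]) (array([390.96296296, 184.22222222]), [389, 182, 5, 6, 27])
   (array([ 0.49467915, -0.17101038,  0.12219125]), [np.float64(0.001403648237476467), np.float64(0.0014036482374763957)])
red (array([230.375, 284.125]), [228, 283, 5, 3, 8]) None
green (array([272.58536585, 216.87804878]), [271, 212, 4, 11, 41]) (array([368.78571429, 222.21428571]), [366, 221, 6, 3, 14])
   (array([ 0.49005354, -0.08104239,  0.12377556]), [np.float64(0.0024451553888813807), np.float64(0.002445155388881375)])
s (350, 181) [0.407 0.232 0.018]
s (413, 205) [0.555 0.242 0.018]
s (383, 236) [0.569 0.117 0.018]
s (317, 208) [0.423 0.106 0.018]
d (254, 353) [0.556 0.128 0.018]
d (350, 393) [0.413 0.111 0.018]
d (203, 441) [0.543 0.254 0.018]
s (275, 240) [ 0.427 -0.014  0.01 ]
s (359, 280) [0.602 0.001 0.01 ]
s (400, 322) [ 0.701 -0.032  0.01 ]
s (199, 250) [ 0.351 -0.122  0.01 ]
s (280, 360) [ 0.618 -0.198  0.01 ]
d (384, 330) [0.414 0.001 0.01 ]
d (279, 283) [0.594 0.007 0.01 ]
d (241, 247) [ 0.691 -0.023  0.01 ]
d (455, 285) [ 0.35  -0.126  0.01 ]
d (329, 198) [ 0.618 -0.199  0.01 ]
```

View pics/c.png

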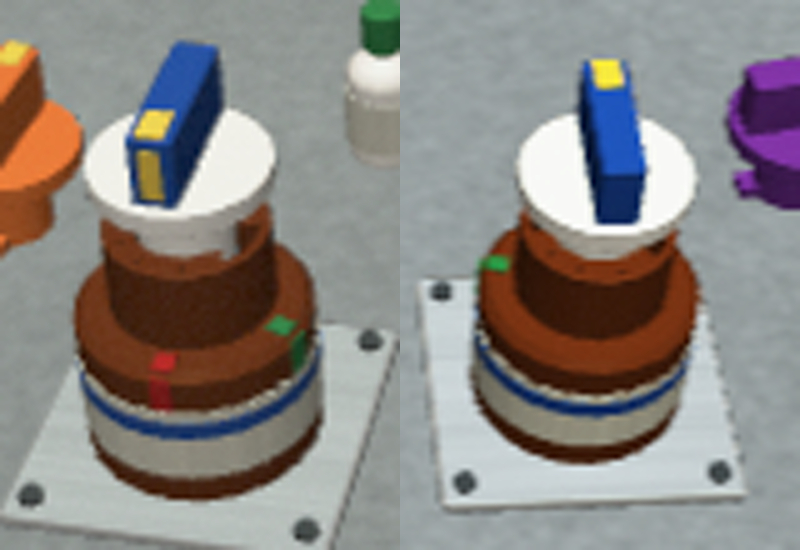

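The crop confirms the blue bar and white disc on the brown canister. The yellow pointer end is at (227,242) in the scene view and (391,184) in the side view. The red mark is at (230.6,284.4), and the green mark at (254.4,277.2) in scene and (369,222.6) in side.

Run:
```python
from h import *
a=np.load('a.npy');b=np.load('b.npy')
ps=vision.camera_params('scene');pd=vision.camera_params('side')
N=tri([ray(ps,(227.4,240.6)),ray(pd,(391,182))]);F=tri([ray(ps,(238.2,221)),ray(pd,(394.4,205.4))])
print('near',N,'far',F,'mid',(N[0]+F[0])/2,'yaw',np.arctan2(*(N[0]-F[0])[1::-1]), np.linalg.norm(N[0]-F[0]))
g=tri([ray(ps,(254.4,277.2)),ray(pd,(369,222.6))]);print('green',g)
red=plane(ps,(230.6,284.4),.056);print('red',red)
for n,p,im,roi in(('s',ps,a,(210,228,258,262)),('d',pd,b,(370,190,412,225))):
    x0,y0,x1,y1=roi
    h=cv2.cvtColor(im,cv2.COLOR_RGB2HSV)[y0:y1,x0:x1]; k=((h[...,1]<40)&(h[...,2]>200))|((h[...,0]>100)&(h[...,0]<130)&(h[...,1]>120))
    ys,xs=np.nonzero((h[...,1]<40)&(h[...,2]>200)); pts=np.array([plane(p,(x+x0,y+y0),.108)[:2] for x,y in zip(xs,ys)],np.float32)
    c,rad=cv2.minEnclosingCircle(pts); print(n,'disc',c,rad)
    c=np.array(c)
    for nm,q in(('red',red),('green',g[0])): d=q[:2]-c; print(nm,np.arctan2(d[1],d[0]),np.linalg.norm(d))
T=r.observe()['tool_rot'];from scipy.spatial.transform import Rotation as R
print(R.from_quat(T).as_matrix().round(3))
```

```text
near (array([ 0.49339008, -0.16824019,  0.12998674]), [np.float64(0.0005507208159732331), np.float64(0.0005507208159731342)]) far (array([ 0.46873194, -0.12624334,  0.12896393]), [np.float64(0.0002292113888570569), np.float64(0.00022921138885714074)]) mid [ 0.48106101 -0.14724177  0.12947533] yaw -1.0398845064806335 0.04871145277630093
green (array([ 0.51103143, -0.14023817,  0.05557016]), [np.float64(0.0003336167295973613), np.float64(0.0003336167295971887)])
red [ 0.49767975 -0.17399052  0.056     ]
s disc (0.48191773891448975, -0.14903980493545532) 0.026838889345526695
red -1.0073749751104835 0.029512358349917285
green 0.29358352406461236 0.03041505603976173
d disc (0.48091089725494385, -0.1466846913099289) 0.02723667025566101
red -1.020064414006705 0.03204376429756166
green 0.2108433851719132 0.030802661436152543
[[ 0.909  0.416 -0.001]
 [ 0.416 -0.909  0.002]
 [ 0.    -0.002 -1.   ]]
```

Emit:
move_arm:
  steps:
    - [[47, -27, 0], 0, 0.2]
    - [[47, -27, 0], 0, 0.2]
    - [[47, -27, 0], 0, 0.2]
    - [[47, -27, 0], 0, 0.2]
    - [[47, -27, 0], 0, 0.2]
  newtons: 60

```text
time_s: 0.72
ee_pos: [0.3869, -0.2781, 0.2308]
tool_rot: [0.977, 0.213, -0.0, -0.0]
ft_force: [1.1, 0.3, -0.2]
width: 0.0513
```

Emit:
move_arm:
  steps:
    - [[47, -27, 0], 0, 0.2]
    - [[47, -27, 0], 0, 0.2]
    - [[47, -27, 0], 0, 0.2]
    - [[0, 0, 0], -0.18, 0.2]
    - [[0, 0, 0], -0.18, 0.2]

```text
time_s: 1.35
ee_pos: [0.481, -0.1463, 0.2305]
tool_rot: [0.922, 0.388, -0.001, -0.0]
ft_force: [1.0, -0.5, -0.4]
width: 0.0511
```

Emit:
move_arm:
  steps:
    - [[0, 0, 0], -0.18, 0.2]
    - [[0, 0, 0], -0.18, 0.2]
    - [[0, 0, 0], -0.18, 0.2]
    - [[0, 0, 0], -0.18, 0.2]
    - [[0, 0, 0], -0.18, 0.2]

```text
time_s: 1.98
ee_pos: [0.4805, -0.1473, 0.2306]
tool_rot: [0.662, 0.75, -0.0, -0.001]
ft_force: [-0.2, 0.7, 0.1]
width: 0.0511
```

Emit:
move_arm:
  steps:
    - [[0, 0, 0], -0.18, 0.2]
    - [[0, 0, 0], -0.18, 0.2]
    - [[0, 0, 0], -0.05, 0.2]
    - [[0, 0, 0], 0, 0.2]

```text
time_s: 2.48
ee_pos: [0.4806, -0.1473, 0.2307]
tool_rot: [0.498, 0.867, -0.0, -0.001]
ft_force: [0.1, 0.3, -0.9]
width: 0.0511
```

Run:
```python
from h import *
from scipy.spatial.transform import Rotation as R
p=vision.camera_params('wrist'); im=save('wrist','d.png'); s=r.observe()
M=R.from_quat(s['tool_rot']).as_matrix();print(s['time_s'],s['ee_pos'].round(4),np.arctan2(M[1,0],M[0,0]),s['q'].round(2),s['ft_force'].round(2),s['width'])
np.save('d.npy',im);np.savez('dp.npz',**p)
def pr(P):
    V=np.array(p['view']);c=V[:3,:3]@P+V[:3,3]; return p['cx']+p['fx']*c[0]/-c[2],p['cy']-p['fy']*c[1]/-c[2]
print('pred bar ends',pr(np.array([.4934,-.168,.132])),pr(np.array([.4687,-.1262,.132])))
```

```text
2.525 [ 0.4806 -0.1473  0.2308] 2.097891785688826 [-0.41 -0.02  1.48 -0.    1.68 -0.94] [ 0.69 -0.29 -1.02] 0.05134752153953818
pred bar ends (np.float64(321.75192856167496), np.float64(277.91415768507653)) (np.float64(321.37481531373714), np.float64(212.14105992772878))
```

View pics/d.png

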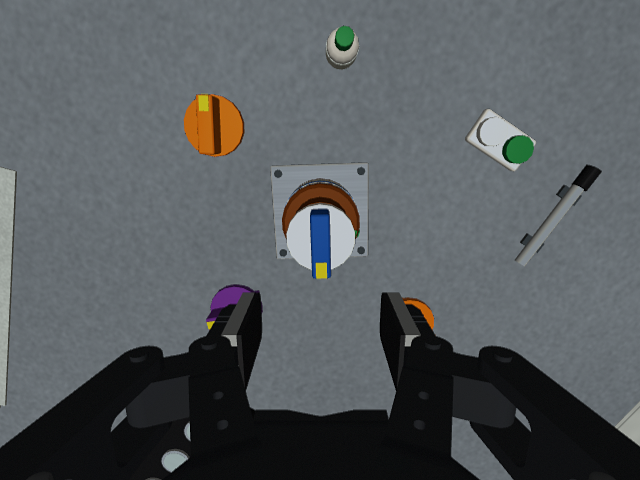

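The wrist view shows the bar's top ends at (321,278) and (320,210), within 2 px of the prediction. Next I descend and grip.

Emit:
move_arm:
  steps:
    - [[0, 0, 50], 0, 0.0]
    - [[0, 0, 50], 0, 0.0]
    - [[0, 0, 10], 0, 0.0]
    - [[0, 0, 9], 0, 0.0]
    - [[0, 0, 0], 0, 0]

```text
time_s: 3.15
ee_pos: [0.4817, -0.1478, 0.1137]
tool_rot: [0.498, 0.867, 0.0, 0.001]
ft_force: [-0.1, -0.5, -0.3]
width: 0.0426
```

Emit:
move_arm:
  steps:
    - [[0, 0, 0], 0, -0.5]
    - [[0, 0, 0], 0, -1]
    - [[0, 0, 0], 0, -1]
    - [[0, 0, 0], 0, -1]
    - [[0, 0, 0], 0, -1]
  newtons: 60

```text
time_s: 3.78
ee_pos: [0.4817, -0.1479, 0.1142]
tool_rot: [0.498, 0.867, 0.0, 0.002]
ft_force: [-1.0, 0.3, 6.0]
width: 0.0126
```

Run:
```python
from h import *
from scipy.spatial.transform import Rotation as R
im=vision.capture('side')[140:270,340:440];im2=vision.capture('scene')[180:310,190:290]
cv2.imwrite('pics/e.png',cv2.resize(np.hstack([im2,im]),None,fx=4,fy=4,interpolation=cv2.INTER_CUBIC)[:,:,::-1])
s=r.observe();M=R.from_quat(s['tool_rot']).as_matrix();print(s['ee_pos'].round(4),np.arctan2(M[1,0],M[0,0]),s['ft_force'].round(2),s['wrist_torque'].round(3),s['width'])
```

```text
[ 0.4817 -0.1479  0.1142] 2.0987065841150883 [-0.55  0.44  6.62] [ 0.046  0.088 -0.037] 0.012600096902966236
```

View pics/e.png

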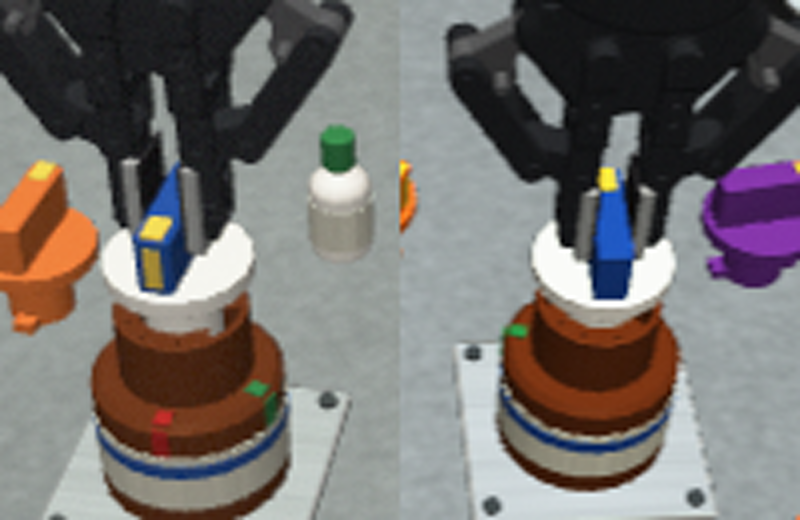

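Both views show the jaws on the bar, with the tips just above the disc. Now I press down in small steps and watch the force.

Emit:
move_arm:
  steps:
    - [[0, 0, 1], 0, -1]
    - [[0, 0, 1], 0, -1]
    - [[0, 0, 1], 0, -1]
    - [[0, 0, 0], 0, -1]

```text
time_s: 4.38
ee_pos: [0.4818, -0.148, 0.1116]
tool_rot: [0.498, 0.867, 0.0, 0.002]
ft_force: [-1.3, -0.0, 7.6]
width: 0.0125
```

Emit:
move_arm:
  steps:
    - [[0, 0, 1], 0, -1]
    - [[0, 0, 1], 0, -1]
    - [[0, 0, 0], 0, -1]

```text
time_s: 4.75
ee_pos: [0.4818, -0.148, 0.1098]
tool_rot: [0.498, 0.867, 0.0, 0.002]
ft_force: [-2.7, 0.2, 8.7]
width: 0.0123
```

Emit:
move_arm:
  steps:
    - [[0, 0, 1], 0, -1]
    - [[0, 0, 0], 0, -1]

```text
time_s: 5.0
ee_pos: [0.4818, -0.148, 0.1089]
tool_rot: [0.498, 0.867, 0.0, 0.002]
ft_force: [-2.3, 0.7, 8.6]
width: 0.0127
```

Emit:
move_arm:
  steps:
    - [[0, 0, 1], 0, -1]
    - [[0, 0, 0], 0, -1]

```text
time_s: 5.25
ee_pos: [0.4818, -0.148, 0.1079]
tool_rot: [0.498, 0.867, 0.0, 0.002]
ft_force: [-2.2, 0.0, 9.1]
width: 0.0127
```

Emit:
move_arm:
  steps:
    - [[0, 0, 1], 0, -1]
    - [[0, 0, 0], 0, -1]

```text
time_s: 5.5
ee_pos: [0.4818, -0.148, 0.107]
tool_rot: [0.498, 0.867, 0.0, 0.002]
ft_force: [-2.2, -0.3, 10.0]
width: 0.0129
```

Emit:
move_arm:
  steps:
    - [[0, 0, 1], 0, -1]
    - [[0, 0, 0], 0, -1]

```text
time_s: 5.75
ee_pos: [0.4818, -0.148, 0.1061]
tool_rot: [0.498, 0.867, 0.0, 0.002]
ft_force: [-2.8, 1.3, 10.6]
width: 0.0125
```

Emit:
move_arm:
  steps:
    - [[0, 0, 1], 0, -1]
    - [[0, 0, 0], 0, -1]

```text
time_s: 6.0
ee_pos: [0.4818, -0.148, 0.1052]
tool_rot: [0.498, 0.867, 0.0, 0.002]
ft_force: [-3.0, 0.9, 10.8]
width: 0.0127
```

Emit:
move_arm:
  steps:
    - [[0, 0, 1], 0, -1]
    - [[0, 0, 0], 0, -1]

```text
time_s: 6.25
ee_pos: [0.4818, -0.148, 0.1043]
tool_rot: [0.498, 0.867, 0.0, 0.002]
ft_force: [-2.8, 0.1, 10.6]
width: 0.0124
```

Emit:
move_arm:
  steps:
    - [[0, 0, 1], 0, -1]
    - [[0, 0, 0], 0, -1]

```text
time_s: 6.5
ee_pos: [0.4818, -0.148, 0.1033]
tool_rot: [0.498, 0.867, 0.0, 0.002]
ft_force: [-2.3, 0.5, 11.6]
width: 0.0125
```

Emit:
move_arm:
  steps:
    - [[0, 0, 1], 0, -1]
    - [[0, 0, 0], 0, -1]

```text
time_s: 6.75
ee_pos: [0.4818, -0.148, 0.1024]
tool_rot: [0.498, 0.867, 0.0, 0.002]
ft_force: [-3.3, 0.8, 11.6]
width: 0.0125
```

Emit:
move_arm:
  steps:
    - [[0, 0, 1], 0, -1]
    - [[0, 0, 0], 0, -1]

```text
time_s: 7.0
ee_pos: [0.4819, -0.148, 0.1017]
tool_rot: [0.498, 0.867, 0.0, 0.002]
ft_force: [-3.0, 0.3, 11.6]
width: 0.0121
```

Emit:
move_arm:
  steps:
    - [[0, 0, 1], 0, -1]
    - [[0, 0, 0], 0, -1]

```text
time_s: 7.25
ee_pos: [0.4819, -0.148, 0.1016]
tool_rot: [0.498, 0.867, 0.0, 0.002]
ft_force: [-4.9, 1.4, 16.2]
width: 0.0126
```

Emit:
move_arm:
  steps:
    - [[0, 0, 1], 0, -1]
    - [[0, 0, 0], 0, -1]

```text
time_s: 7.5
ee_pos: [0.482, -0.148, 0.1015]
tool_rot: [0.498, 0.867, 0.0, 0.002]
ft_force: [-6.0, 2.9, 19.8]
width: 0.0124
```

Bottomed: travel has stopped at z=0.1015 and the force has risen to 20 N. Now I turn anticlockwise, with negative tool yaw, starting with a small test.

Emit:
move_arm:
  steps:
    - [[0, 0, 0], -0.06, -1]
    - [[0, 0, 0], -0.06, -1]
    - [[0, 0, 0], -0.06, -1]

```text
time_s: 7.88
ee_pos: [0.4826, -0.1486, 0.1016]
tool_rot: [0.417, 0.909, -0.0, 0.003]
ft_force: [-4.3, 0.3, 18.6]
width: 0.0128
```

```bash
cat > st.py <<'E'
from h import *
from scipy.spatial.transform import Rotation as R
s=r.observe();M=R.from_quat(s['tool_rot']).as_matrix();print(s['time_s'],s['ee_pos'].round(4),np.arctan2(M[1,0],M[0,0]),M[2,:2].round(4),s['ft_force'].round(2),s['wrist_torque'].round(3),s['width'].round(4),s['q'].round(2))
E
python3 st.py
```

```text
Traceback (most recent call last):
  File "st.py", line 3, in <module>
    s=r.observe();M=R.from_quat(s['tool_rot']).as_matrix();print(s['time_s'],s['ee_pos'].round(4),np.arctan2(M[1,0],M[0,0]),M[2,:2].round(4),s['ft_force'].round(2),s['wrist_torque'].round(3),s['width'].round(4),s['q'].round(2))
                                                                                                                                                                                               ^^^^^^^^^^^^^^^^
AttributeError: 'float' object has no attribute 'round'
```

```bash
sed -i "s/s\['width'\].round(4)/round(s['width'],4)/" st.py; python3 st.py
python3 - <<'E'
from h import *
im=vision.capture('side')[140:270,340:440];im2=vision.capture('scene')[180:310,190:290]
cv2.imwrite('pics/f.png',cv2.resize(np.hstack([im2,im]),None,fx=4,fy=4,interpolation=cv2.INTER_CUBIC)[:,:,::-1])
E
```

```text
7.875 [ 0.4826 -0.1486  0.1016] 2.280347063362856 [-0.0065  0.0022] [-4.31  0.26 18.64] [ 0.219  0.87  -0.138] 0.0128 [-0.41  0.05  1.68 -0.    1.41 -1.12]
```

View pics/f.png

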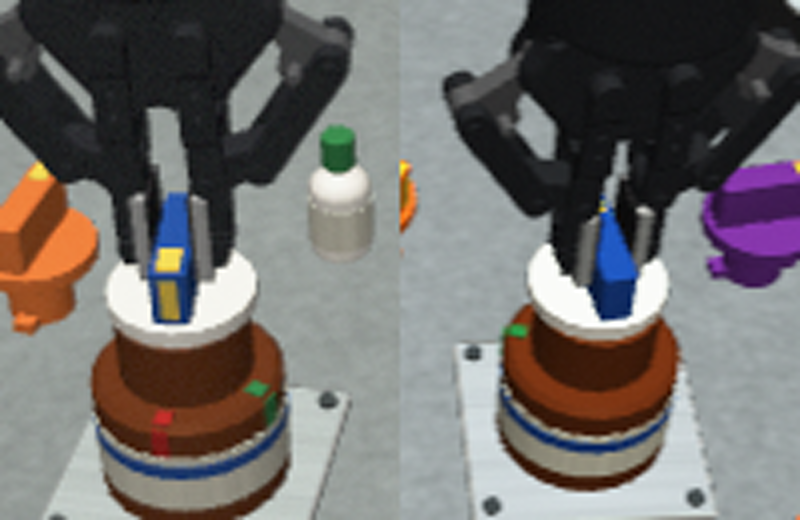

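The cap is down against the neck and the bar turns with the jaws at low torque, so I continue the turn.

Emit:
move_arm:
  steps:
    - [[0, 0, 0], -0.1, -1]
    - [[0, 0, 0], -0.1, -1]
    - [[0, 0, 0], -0.1, -1]
    - [[0, 0, 0], -0.1, -1]

```text
time_s: 8.48
ee_pos: [0.4822, -0.1491, 0.1016]
tool_rot: [0.228, 0.974, -0.002, 0.003]
ft_force: [-5.7, -1.5, 18.4]
width: 0.0126
```

Emit:
move_arm:
  steps:
    - [[0, 0, 0], -0.1, -1]
    - [[0, 0, 0], -0.1, -1]
    - [[0, 0, 0], -0.1, -1]
    - [[0, 0, 0], -0.1, -1]

```text
time_s: 8.98
ee_pos: [0.4821, -0.1493, 0.1016]
tool_rot: [0.03, 1.0, -0.002, 0.002]
ft_force: [-7.1, -1.9, 17.7]
width: 0.0122
```

```bash
python3 st.py
```

```text
8.975 [ 0.4821 -0.1493  0.1016] 3.0814099531816788 [-0.0051 -0.0045] [-7.05 -1.86 17.7 ] [-0.136  1.19  -0.138] 0.0122 [-0.41  0.05  1.68 -0.    1.41 -1.92]
```

Emit:
move_arm:
  steps:
    - [[0, 0, 0], -0.09, -1]
    - [[0, 0, 0], -0.09, -1]
    - [[0, 0, 0], -0.08, -1]
    - [[0, 0, 0], 0, -1]

```text
time_s: 9.48
ee_pos: [0.4821, -0.1495, 0.1016]
tool_rot: [-0.098, 0.995, -0.003, 0.002]
ft_force: [-6.7, -1.7, 17.9]
width: 0.0124
```

```bash
python3 st.py;  python3 - <<'E'
from h import *
im=vision.capture('side')[140:270,340:440];im2=vision.capture('scene')[180:310,190:290]
cv2.imwrite('pics/g.png',cv2.resize(np.hstack([im2,im]),None,fx=4,fy=4,interpolation=cv2.INTER_CUBIC)[:,:,::-1])
E
```

```text
9.475 [ 0.4821 -0.1495  0.1016] -2.944262769455079 [-0.0036 -0.0061] [-6.71 -1.69 17.94] [-0.197  1.165  0.006] 0.0124 [-0.41  0.05  1.68 -0.    1.41 -2.18]
```

View pics/g.png

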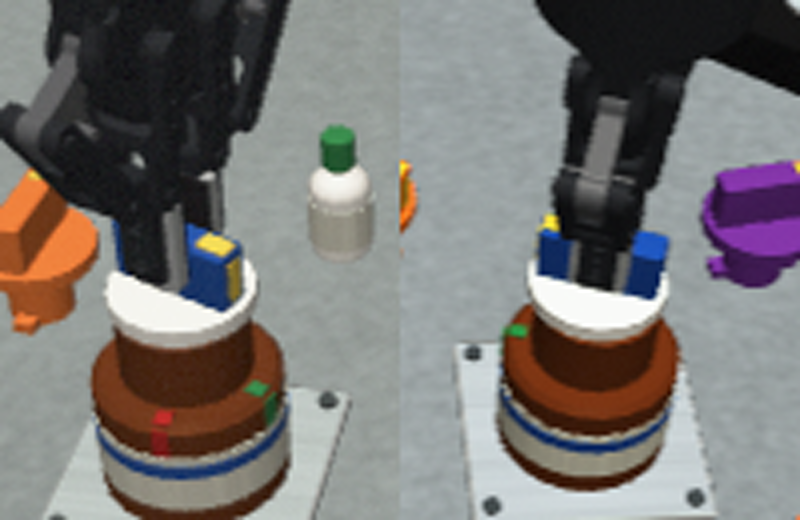

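The pointer is aligned with the green mark in both views. Next I let it rise and lift straight up.

Emit:
move_arm:
  steps:
    - [[0, 0, -2], 0, -1]
    - [[0, 0, -2], 0, -1]
    - [[0, 0, -3], 0, -1]
    - [[0, 0, -3], 0, -1]
    - [[0, 0, -4], 0, -1]

```text
time_s: 10.2
ee_pos: [0.482, -0.1493, 0.1129]
tool_rot: [-0.098, 0.995, -0.003, 0.002]
ft_force: [0.3, -3.7, 6.0]
width: 0.0123
```

Emit:
move_arm:
  steps:
    - [[0, 0, -4], 0, -1]
    - [[0, 0, -5], 0, -1]
    - [[0, 0, -5], 0, -1]
    - [[0, 0, -6], 0, -1]
    - [[0, 0, 0], 0, -1]

```text
time_s: 10.82
ee_pos: [0.481, -0.1472, 0.1307]
tool_rot: [-0.099, 0.995, 0.0, 0.0]
ft_force: [1.5, -1.0, -1.3]
width: 0.0123
```

Emit:
move_arm:
  steps:
    - [[0, 0, -20], 0, -1]
    - [[0, 0, -30], 0, -1]
    - [[0, 0, -10], 0, -1]
    - [[-5, 25, 0], 0, -1]
    - [[-10, 48, 0], 0, -1]

```text
time_s: 11.45
ee_pos: [0.481, -0.0731, 0.1894]
tool_rot: [-0.097, 0.995, 0.0, -0.0]
ft_force: [-0.1, 0.4, -0.5]
width: 0.0127
```

Emit:
move_arm:
  steps:
    - [[-11, 53, 0], 0, -1]
    - [[-11, 53, 0], 0, -1]
    - [[-11, 53, 0], 0, -1]
    - [[-10, 48, 0], 0, -1]
    - [[-8, 38, 0], 0, -1]

```text
time_s: 12.08
ee_pos: [0.4824, 0.1793, 0.1892]
tool_rot: [-0.099, 0.995, -0.0, -0.001]
ft_force: [0.2, 0.1, -0.4]
width: 0.0129
```

```bash
python3 st.py
python3 - <<'E'
from h import *
p=vision.camera_params('wrist');a=vision.capture('wrist');b=vision.capture('side');c=vision.capture('scene');np.savez('t.npz',a=a,b=b,c=c,**p)
o=[cv2.resize(x,(400,300),interpolation=cv2.INTER_AREA) for x in(a,b)]
cv2.imwrite('pics/i.png',np.vstack([np.hstack(o),np.hstack([cv2.resize(c[100:340,200:520],(400,300)),cv2.resize(b[240:480,160:480],(400,300))])])[:,:,::-1])
E
```

```text
12.075 [0.4824 0.1793 0.1892] -2.94299088390974 [0.0017 0.0001] [ 0.17  0.13 -0.38] [-0.033 -0.076 -0.032] 0.0129 [ 0.25  0.02  1.52  0.    1.6  -1.52]
```

View pics/i.png

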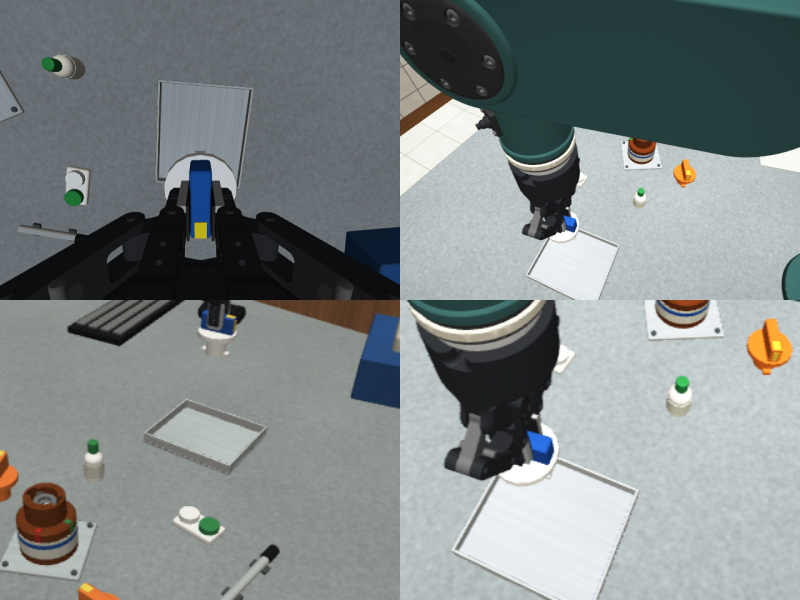

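The cap is held upright over the tray; the wrist view shows the tray's far corners at (256,128) and (403,141). I cross-check the tray centre.

Run:
```python
from h import *
t=np.load('t.npz');pw={k:t[k] for k in('fx','fy','cx','cy','view')}
ps=vision.camera_params('scene');pd=vision.camera_params('side')
A=tri([ray(ps,(316.5,207)),ray(pd,(350,393)),ray(pw,(403,141))]);B=tri([ray(ps,(413,205)),ray(pd,(203,441))])
print(A,B,(A[0]+B[0])/2)
for c in((256,128),(403,141)): print(plane(pw,c,.018))
for c in((254,353),): print(plane(pd,c,.018),tri([ray(ps,(383,236)),ray(pd,c)]))
```

```text
(array([0.40316377, 0.16070621, 0.02813758]), [np.float64(0.04188570360627514), np.float64(0.043463914990816525), np.float64(0.07045826413698472)]) (array([0.54736971, 0.25397666, 0.00847961]), [np.float64(0.0014916186095080837), np.float64(0.0014916186095078664)]) [0.47526674 0.20734143 0.0183086 ]
[0.41311791 0.11123217 0.018     ]
[0.39890365 0.23503271 0.018     ]
[0.55575805 0.12759716 0.018     ] (array([0.5612157 , 0.12586564, 0.00910475]), [np.float64(0.002263824748900602), np.float64(0.0022638247489006127)])
```

Emit:
move_arm:
  steps:
    - [[0, 0, 40], 0, -1]
    - [[0, 0, 45], 0, -1]
    - [[0, 0, 30], 0, -1]
    - [[0, 0, 15], 0, -1]
    - [[0, 0, 0], 0, -1]

```text
time_s: 12.85
ee_pos: [0.4826, 0.1764, 0.0593]
tool_rot: [-0.098, 0.995, -0.0, -0.001]
ft_force: [0.3, 0.4, -0.9]
width: 0.0126
```

Emit:
move_arm:
  steps:
    - [[0, 0, 3], 0, -1]
    - [[0, 0, 2], 0, -1]
    - [[0, 0, 2], 0, -1]
    - [[0, 0, 0], 0, -1]

```text
time_s: 13.35
ee_pos: [0.4833, 0.1774, 0.0535]
tool_rot: [-0.099, 0.995, -0.0, 0.0]
ft_force: [0.1, -0.4, 0.3]
width: 0.0127
```

Emit:
move_arm:
  steps:
    - [[0, 0, 1], 0, -1]
    - [[0, 0, 1], 0, -1]
    - [[0, 0, 0], 0, -1]

```text
time_s: 13.72
ee_pos: [0.4832, 0.1773, 0.0511]
tool_rot: [-0.098, 0.995, -0.0, -0.0]
ft_force: [0.4, 0.4, -0.0]
width: 0.0125
```

Emit:
move_arm:
  steps:
    - [[0, 0, 1], 0, -1]
    - [[0, 0, 1], 0, -1]
    - [[0, 0, 0], 0, -1]

```text
time_s: 14.1
ee_pos: [0.4832, 0.1773, 0.0491]
tool_rot: [-0.098, 0.995, -0.0, -0.0]
ft_force: [0.0, -0.5, 0.1]
width: 0.0127
```

Emit:
move_arm:
  steps:
    - [[0, 0, 1], 0, -1]
    - [[0, 0, 0.5], 0, -1]
    - [[0, 0, 0], 0, -1]

```text
time_s: 14.48
ee_pos: [0.4832, 0.1773, 0.0477]
tool_rot: [-0.098, 0.995, -0.0, -0.0]
ft_force: [0.2, 0.1, -0.2]
width: 0.0129
```

Emit:
move_arm:
  steps:
    - [[0, 0, 0.5], 0, -1]
    - [[0, 0, 0.5], 0, -1]
    - [[0, 0, 0], 0, -1]

```text
time_s: 14.85
ee_pos: [0.4832, 0.1773, 0.0467]
tool_rot: [-0.098, 0.995, -0.0, -0.0]
ft_force: [1.9, 0.4, -1.9]
width: 0.0126
```

Emit:
move_arm:
  steps:
    - [[0, 0, 0.5], 0, -1]
    - [[0, 0, 0.5], 0, -1]
    - [[0, 0, 0], 0, -1]

```text
time_s: 15.22
ee_pos: [0.4832, 0.1773, 0.0457]
tool_rot: [-0.098, 0.995, -0.0, -0.0]
ft_force: [-0.3, -0.3, -1.6]
width: 0.0127
```

Emit:
move_arm:
  steps:
    - [[0, 0, 0.5], 0, -1]
    - [[0, 0, 0.5], 0, -1]
    - [[0, 0, 0], 0, -1]

```text
time_s: 15.6
ee_pos: [0.4832, 0.1773, 0.0447]
tool_rot: [-0.098, 0.995, -0.0, -0.0]
ft_force: [-0.2, -0.7, -0.5]
width: 0.0124
```

Emit:
move_arm:
  steps:
    - [[0, 0, 0.5], 0, -1]
    - [[0, 0, 0.5], 0, -1]
    - [[0, 0, 0], 0, -1]

```text
time_s: 15.98
ee_pos: [0.4833, 0.1773, 0.0443]
tool_rot: [-0.098, 0.995, -0.0, 0.0]
ft_force: [-0.7, -1.2, 2.8]
width: 0.0124
```

Emit:
move_arm:
  steps:
    - [[0, 0, 0.5], 0, -1]
    - [[0, 0, 0.5], 0, -1]
    - [[0, 0, 0], 0, -1]

```text
time_s: 16.35
ee_pos: [0.4834, 0.1773, 0.0442]
tool_rot: [-0.098, 0.995, -0.0, 0.0]
ft_force: [-3.8, -0.5, 7.5]
width: 0.0124
```

Touchdown at z=0.0443. I ease off about 1 mm, then open and retreat.

Emit:
move_arm:
  steps:
    - [[0, 0, -1], 0, -1]
    - [[0, 0, 0], 0, -0.6]
    - [[0, 0, 0], 0, -0.3]
    - [[0, 0, 0], 0, 0]
    - [[0, 0, 0], 0, 0]
  newtons: 20

```text
time_s: 16.98
ee_pos: [0.4832, 0.1773, 0.0436]
tool_rot: [-0.098, 0.995, -0.0, -0.0]
ft_force: [-0.4, 0.2, -0.2]
width: 0.0427
```

Emit:
move_arm:
  steps:
    - [[0, 0, -5], 0, 0]
    - [[0, 0, -15], 0, 0]
    - [[0, 0, -40], 0, 0]
    - [[0, 0, -50], 0, 0]
    - [[0, 0, 0], 0, 0]

```text
time_s: 17.6
ee_pos: [0.4867, 0.1782, 0.1609]
tool_rot: [-0.098, 0.995, 0.001, 0.006]
ft_force: [-0.0, 0.3, 0.2]
width: 0.0423
```

```bash
python3 st.py
python3 - <<'E'
from h import *
p=vision.camera_params('wrist');a=vision.capture('wrist');b=vision.capture('side');c=vision.capture('scene');np.savez('u.npz',a=a,b=b,c=c,**p)
cv2.imwrite('pics/j.png',np.vstack([np.hstack([cv2.resize(a,(400,300)),cv2.resize(b,(400,300))]),np.hstack([cv2.resize(c[100:340,200:520],(400,300)),cv2.resize(b[240:480,160:480],(400,300))])])[:,:,::-1])
E
```

```text
17.6 [0.4867 0.1782 0.1609] -2.944308484727133 [-0.013   0.0005] [-0.02  0.27  0.2 ] [ 0.007 -0.012 -0.019] 0.0423 [ 0.24  0.03  1.57 -0.    1.53 -1.53]
```

View pics/j.png

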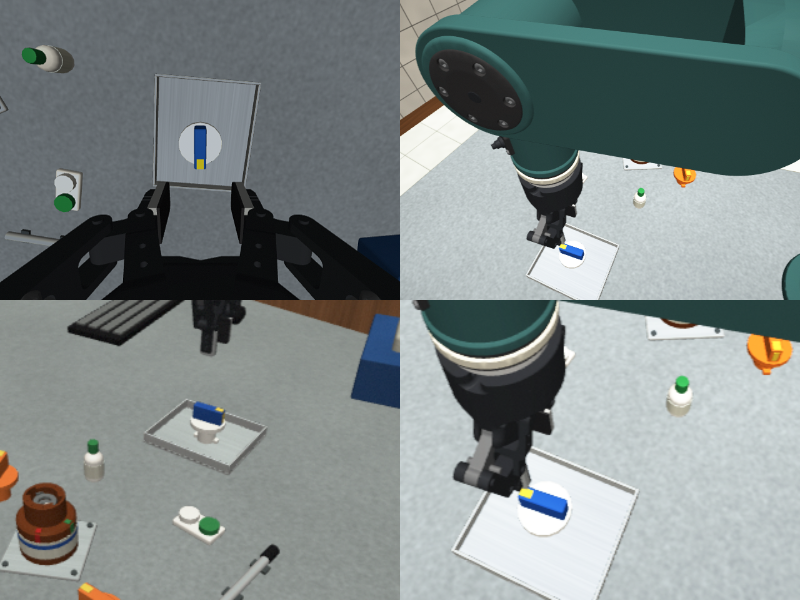

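The cap stands upright in the middle of the tray, released, and the other objects look unmoved. I measure its position once more, then hand in.

Emit:
move_arm:
  steps:
    - [[0, 0, -10], 0, 0]
    - [[0, 0, 0], 0, 0]
    - [[0, 0, 0], 0, 0]
    - [[0, 0, 0], 0, 0]

```text
time_s: 18.25
ee_pos: [0.4831, 0.1773, 0.1633]
tool_rot: [-0.098, 0.995, -0.0, -0.0]
ft_force: [-1.1, 0.4, -0.3]
width: 0.0424
```

Run:
```python
from h import *
R=[]
for n,(x0,y0,x1,y1) in(('scene',(320,170,410,235)),('side',(245,380,320,430))):
    im=vision.capture(n);h=cv2.cvtColor(im,cv2.COLOR_RGB2HSV)[y0:y1,x0:x1]
    m=cv2.inRange(h,np.array((105,120,40)),np.array((130,255,255)))|cv2.inRange(h,np.array((22,120,120)),np.array((34,255,255)))
    k=cv2.moments(m,True);uv=(k['m10']/k['m00']+x0,k['m01']/k['m00']+y0);print(n,uv,k['m00']);R.append(ray(vision.camera_params(n),uv))
print(tri(R)); s=r.observe();print(s['ee_pos'],s['width'],s['ft_force'],s['qvel'].round(3)); print(workorder.hand_in())
```

```text
scene (365.8013468013468, 190.16498316498317) 297.0
side (274.60453808752027, 401.9967585089141) 617.0
(array([0.48325656, 0.17860173, 0.05042764]), [np.float64(2.378769160536265e-05), np.float64(2.3787691605428103e-05)])
[0.48310471 0.17727258 0.16344624] 0.043031902628075935 [-0.58527225 -0.23235857 -0.31384946] [ 0.001 -0.002 -0.002 -0.001 -0.    -0.   ]
the job is handed in; nothing more can be done
None
```

The canister is open, and the cap stands upright and released near the middle of the steel tray. I handed the job in at about 18 s on the robot's clock, and it reported no verdict.

- **Opening:** I gripped the blue bar and pressed about 13 mm until it bottomed, with a wrist reading of about 20 N. Held down at 18–20 N, it turned anticlockwise about 1.24 rad to the green mark. Both views showed the pointer there.
- **Lift and placing:** The cap rose freely on its spring and lifted straight off. It touched down in the tray with a highest wrist reading of 7.5 N, and I eased off before letting go.
- **Last checks:** Two views put the bar's centre at (0.483, 0.179, 0.050) m, against a tray centre of about (0.479, 0.182). That is about 47 mm above the tray floor, where 46.5 mm is expected. The gripper was clear at z = 0.163 m and at rest.
- **Other objects:** The dropper bottle, lens case and pen torch looked unmoved in the last pictures, but I did not measure them again.
- **Disagreements:** One triangulated tray corner disagreed by 40–70 mm because I matched the wrong wrist pixel. I dropped it and used the other corners, which gave the tray centre within a few mm. The finger opening also read about 12.5 mm on the 14 mm bar.

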